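# Unload the toy press and latch its guard gate

### The job

Lift the finished toy figure - the one with the domed cap set in its body - out of its nest in the press, and set it down (do not drop it) flat, cap up, in the middle of the empty tray. Then push the guard gate shut until its sprung tongue snaps in behind the strike. Leave the uncapped figure in its nest and everything else on the bench where it is.

Things in the scene. Friction and masses are not known exactly. Their poses are not given: they have to be found in the camera images.
- station: Pressing station, fixed: steel bed 240 (x) x 250 (y) mm, its top 20 mm above the bench; origin on the bench under the bed's centre, z up. A steel guard stands along the bed's -x, +x and +y edges (inner faces 114, 114 and 121 mm from the centre), its top 86 mm above the bench. The gate closes the -y side and is hinged at the +x end. Open above.
- nest_a (a point): Centre of the aluminium nest at station y +43 mm, on the bed, under the neck of the figure lying in it. Two open C-shaped pockets, walls up to 46 mm above the bench, hold a figure's head (towards station -x) and body (+x) with 2 mm of play, its underside 32 mm above the bench. Between them beside the neck is a free slot, 40 mm long in x, for fingers closing along y.
- nest_b (a point): Centre of the like nest at station y -43 mm, on the bed, under the neck of the figure lying in it.
- column (a point): Foot of the orange press column, 75 x 65 mm in section and 0.36 m tall, beyond the guard on the station's +y side; its head is swung away to +y. An obstacle.
- figure_center (a point): The finished figure (45 g or so): beech, lying flat, 26 mm thick, 112 mm long: along x a round head (32 mm across, at x -34 mm), a neck (16 mm wide, bare from x -18 to 18 mm, 24 mm thick) and a round body (44 mm across, at x +40 mm); a domed cap 32 mm across stands 8 mm proud of the body's top, cap side +z. It starts in either nest. This point is the centre of the neck, half-way up (13 mm above the underside).
- blank_center (a point): The unfinished figure, in the other nest: beech, lying flat, 26 mm thick, 112 mm long: along x a round head (32 mm across, at x -34 mm), a neck (16 mm wide, bare from x -18 to 18 mm, 24 mm thick) and a round body (44 mm across, at x +40 mm); the body has an open 30 mm hole and no cap. This point is the centre of its neck, 13 mm above the underside. Must stay.
- tray_free: The empty tray, fixed: open shallow wooden tray 150 (x) x 94 (y) x 28 mm, walls and floor 4 mm; origin on the bench under its centre. It may be any of the three in the row.
- tray_a: A like tray, holding a finished figure; origin on the bench under its centre.
- tray_b: The other full tray; origin on the bench under its centre.
- made_a_center (a point): Centre of the neck of the figure in tray_a (like the finished figure). Must stay.
- made_b_center (a point): Centre of the neck of the figure in tray_b (like the finished figure). Must stay.
- gate (a joint): Angle of the guard gate about its upright hinge: 0 fully shut (a stop), growing as it swings outwards (to the station's -y); it starts 0.6 to 1.1 rad open and swings easily. The tongue meets the strike (a round steel pin on the front post) at about 0.11 rad; from there to about 0.03 the push takes some 4 to 8 N. Once snapped in, the gate has some 0.01 rad of play.
- tongue (a joint): How far the gate's brass tongue is pressed in: 0 fully out, 0.0135 m fully in; sprung outwards (2 to 4 N).
- gate_hinge (a point): Point on the gate's upright hinge axis, 55 mm above the bench. Station frame x +105, y -122 mm.
- gate_push (a point): Point on the gate's outer face, 145 mm from the hinge axis, 55 mm above the bench. Its frame is the gate's: -x runs from the hinge to the free end, +y is the way in (to push). The gate's sheet is 190 mm long, 10 mm thick, from 23 to 85 mm above the bench; the tongue stands 12 mm out of its free end.
- glue: White glue bottle, 52 mm across, 160 mm tall, standing; origin under its centre.
- jar: Amber jar with steel lid, 64 mm across, 85 mm tall, standing; origin under its centre.
- brush: Flat brush, 200 mm long, 42 mm wide and 20 mm high, lying along its x; origin underneath.
- sander: Cork sanding block 100 x 60 x 35 mm; origin under its centre.
- rattle: Wooden bar with two square ends, 114 x 30 x 36 mm; origin under its centre.
Not all that is in view belongs to the job. What is shaped like the part that bears figure_center but green, purple or turquoise is not meant.

How it is judged:
By the outcome, as a careful person would: the job done as asked, in the order asked, and still so for the second after the job is handed in, with the robot touching nothing.
It also fails if it takes over 61 s, if anything falls off the work surface, if the arm or the gripper's body presses on something with over 40 N, if the wrist force passes 120 N, or if a joint passes its speed limit or range.

### The arm

A 7-joint arm with a two-finger parallel gripper is mounted at the origin on the work surface. World frame = base frame: x ahead of the robot, y to its left, z up, the work surface at z = 0. Lengths are in m, angles in rad, forces in N, time in s.
With the tool pointing down it reaches from about 0.425 to 0.825 m from the base axis. Payload 3.6 kg.
Tool frame: the origin (TCP) lies midway between the tips of the shut fingers; the grasp point (between the pads) lies 19 mm behind it; x points along the fingers, y is the direction in which the jaws open and shut, and the axes are right-handed (so a half turn about x gives the same grasp; the last joint's range is limited). The gripper opens to 85 mm and grips with 20 to 120 N. Pads are 22 mm wide; open, the fingers measure 114 mm over their backs; the gripper's body (76 mm by 85 mm) begins 54 mm behind the grasp point. The pads swing forward as they close: fully open they stand 13 mm farther back than shut.
Start: joints at [1.183, 0.615, -0.013, 1.423, 0.008, 1.103, -0.04], TCP at [0.229, -0.608, 0.231] pointing down, gripper open.
Joint ranges: [-3.12, 3.12], [-0.3, 2.06], [-1.34, 1.32], [0.26, 2.42], [-1.36, 4.5], [0.01, 1.98], [-2.84, 2.84]. Speed limits (rad/s): [2.79, 2.79, 3.14, 3.14, 3.14, 3.14, 3.14].

### API

Orientations are given as a unit quaternion [x, y, z, w].
In Python, from bench import robot gives the robot as it stands.
- The arm moves only by the tool arm_command, never from a script. Its argument "plan" is a list of rows, each an object with "travel": the shift along the tool's x, y, z scaled (see below), a list of three; "delta_rot": the turn, a rotation vector about the tool's x, y, z scaled (see below), a list of three; "claw": the opening, from 0 (shut) to 1 (fully open). In form: [{"travel": [dx, dy, dz], "delta_rot": [wx, wy, wz], "claw": claw}, ...]. A call has 1 to 20 rows; each row is the pose to reach, as a shift and turn from the pose commanded when the call began, along the tool's axes at that moment, turning the shorter way round; what a row does not reach only later rows make up. The controller multiplies each number of a shift by 500 mm and each number of a turn by pi rad. A row lasts 1/12 s, in which the tool goes at most 41.7 mm and 7.16 degrees, less where a joint would pass 70% of its speed; a pose out of reach is approached as far as the arm can. A call with a number of a shift or a turn outside -1 to 1 is refused whole. A call with a gripper value outside its range is refused whole. The fingers move at their own pace and stop on an object; "squeeze" is the grip in N (left out, the last holds). Time passes only in rows, so rows that repeat a pose let the fingers close. It gives the time, the measured TCP pose, the force and the opening at its end, in the units of the state.
- robot.get_obs(): the state, without advancing time (a new reading comes with each control period).
- robot.grab_frame(name): name is "scene" or "top"; returns the picture (384x512x3 uint8, red, green, blue); there is no depth.
- robot.camera_info(name): a dict with "fx", "fy", "cx", "cy" (pixels), "R" (3x3) and "t" (3): a world point X has camera coordinates R X + t. Camera axes: x right, y down, z forward; pixel columns grow to the right and rows downward; lengths in m; the calibration is good to about 2 mm. A picture is of the moment at which its call begins. camera_info takes no time and is no camera call.
- robot.job_done(): hands the job in, once; it reports no verdict.
The state is a dict: "t": time; "joint_pos": joint angles; "qd": joint speeds; "joint_efforts": joint torques, N m; "eef_pos": TCP position; "tcp_rot": TCP orientation; "force": force on the tool from outside, world axes, zero at the start; "wrist_torque": the same for the moment, N m; "width": opening from 0.0 (shut) to 1.0 (fully open).
Only numpy, scipy, OpenCV 4.12 (cv2) and the standard library are available. Lean on these libraries where they do the work, as an engineer would, in place of code of your own. Each camera call takes 0.05 s, during which the arm holds its last target.

## Working session

There is one attempt and no reset: what is moved stays moved. The work goes in short steps, Python scripts to look and compute and a tool call to move; the robot and the scene stay as the last step left them, time stands still between calls to the robot, and variables do not carry over. Pictures are saved under pics/ and viewed, and the job is handed in when it is done.

Besides the shell and the picture viewer there is one more tool, called after "Emit:" as name(argument=value, ...), one argument or row to a line, values as JSON. arm_command: Moves the arm, as the interface text tells. Shifts and turns lie within -1 to 1; 1 stands for 500 mm of shift or pi rad of turn. Its arguments: {"type":"object","properties":{"plan":{"type":"array"},"squeeze":{"type":"number"}},"required":["plan"]}

```bash
mkdir -p pics; ls; python3 - <<'E'
from bench import robot
import cv2
for n in ("scene","top"):
    im=robot.grab_frame(n); cv2.imwrite(f"pics/{n}0.png",im[:,:,::-1])
    c=robot.camera_info(n); print(n,c)
print(robot.get_obs())
E
```

```text
pics
scene {'fx': 389.1354950503137, 'fy': 389.1354950503137, 'cx': 258.73084339614053, 'cy': 191.72727146764777, 'R': array([[ 0.51089761,  0.8596343 ,  0.00353562],
       [ 0.67707326, -0.39985698, -0.61780757],
       [-0.52967484,  0.31803029, -0.78632138]]), 't': array([-0.23889342, -0.2673577 ,  1.3206548 ])}
top {'fx': 404.3665418369022, 'fy': 404.3665418369022, 'cx': 256.02827189476017, 'cy': 187.44179337884708, 'R': array([[ 0.00509057, -0.99978309, -0.02019562],
       [-0.98546045, -0.00158571, -0.16989759],
       [ 0.16982871,  0.02076686, -0.98525476]]), 't': array([0.02550057, 0.48287241, 1.31295062])}
{'t': 0.1, 'joint_pos': array([ 1.18348783,  0.61585397, -0.01264974,  1.42472419,  0.00811034,
        1.10340348, -0.04039664]), 'qd': array([-5.46294057e-04, -2.01750830e-03,  2.07570462e-03, -3.17558351e-03,
        9.06740076e-05, -1.60135039e-04, -1.87850690e-05]), 'joint_efforts': array([ 2.06792640e-03, -4.70380962e+01,  2.60943398e-01, -1.71569234e+01,
        1.02273966e-02,  5.91552336e-03, -2.07296631e-05]), 'eef_pos': array([ 0.22925496, -0.6075007 ,  0.23023826]), 'tcp_rot': array([-0.69546934, -0.12772138,  0.69577958, -0.12609688]), 'force': array([ 0.48786478, -0.94352386, -1.60582502]), 'wrist_torque': array([ 0.01372988,  0.05183948, -0.01231743]), 'width': 0.9987688902924133}
```

View pics/scene0.png

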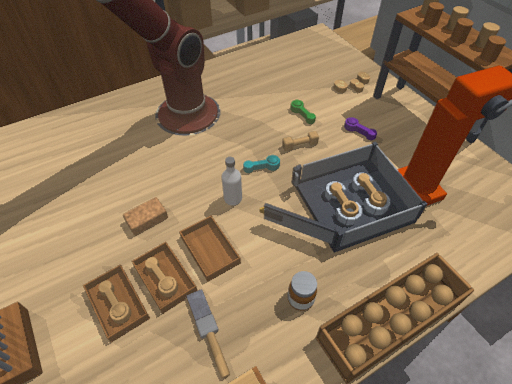

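View pics/top0.png

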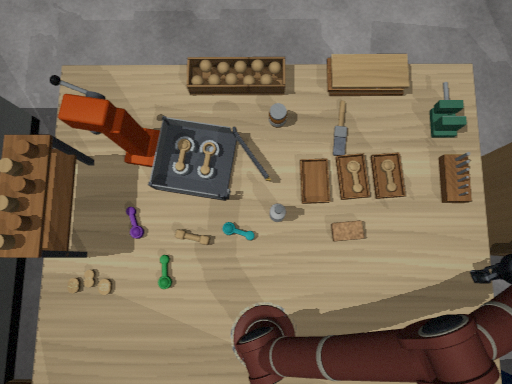

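```bash
python3 - <<'E'
import cv2, numpy as np
a=cv2.imread("pics/top0.png"); s=cv2.imread("pics/scene0.png")
A=cv2.resize(a[108:208,140:280],None,fx=5.7,fy=5.7,interpolation=cv2.INTER_CUBIC); cv2.imwrite("pics/c_top.png",A)
A=cv2.resize(s[140:260,255:435],None,fx=4.4,fy=4.4,interpolation=cv2.INTER_CUBIC); cv2.imwrite("pics/c_scene.png",A)
A=cv2.resize(a[140:215,290:415],None,fx=6,fy=6,interpolation=cv2.INTER_CUBIC); cv2.imwrite("pics/c_tray.png",A)
E
```

```text
(no output)
```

View pics/c_top.png

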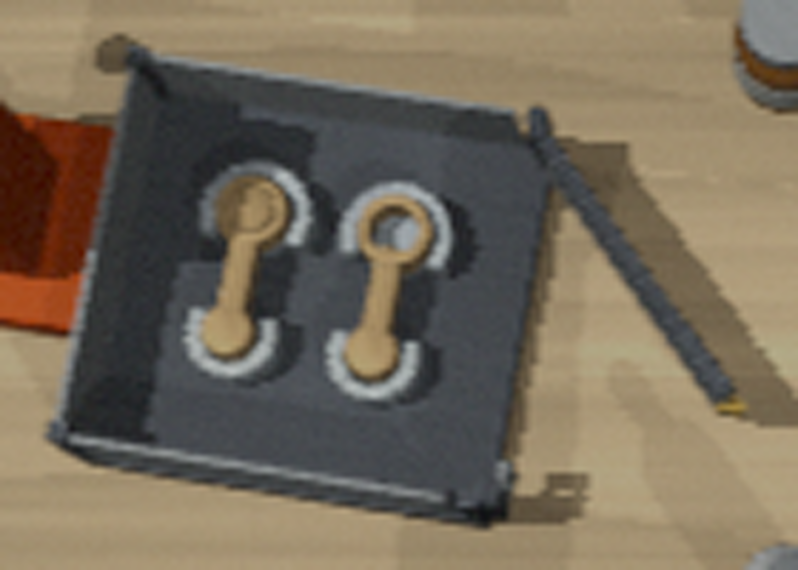

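View pics/c_scene.png

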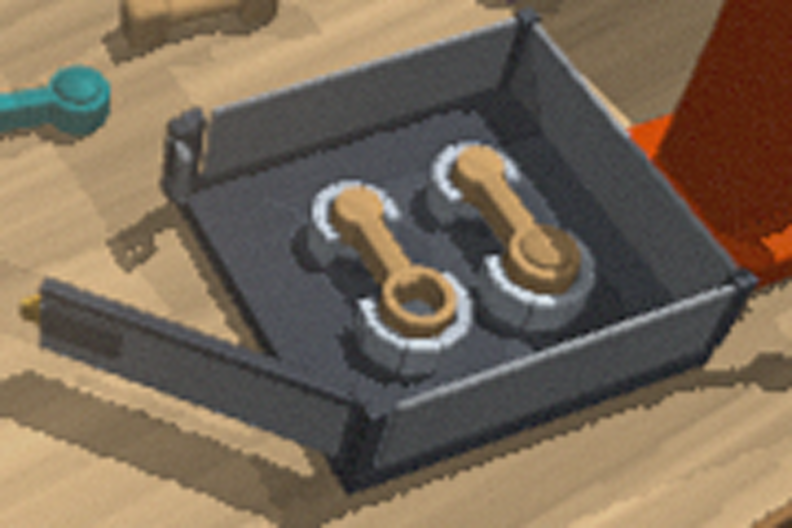

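View pics/c_tray.png

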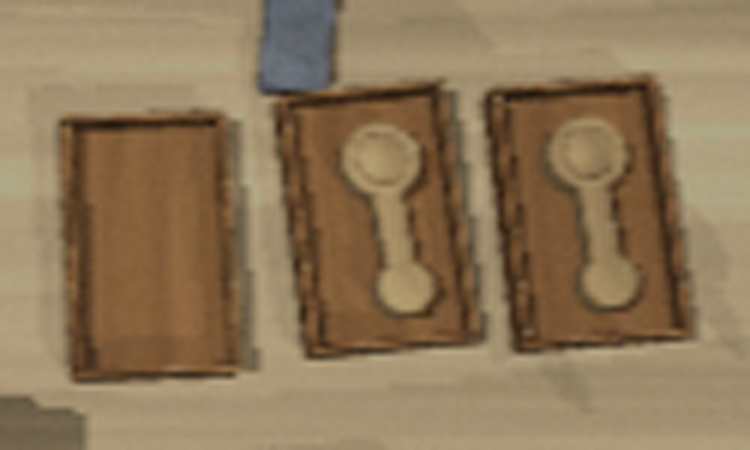

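```bash
cat > h.py <<'E'
import numpy as np, cv2
from bench import robot
def cam(n):
    c=robot.camera_info(n); K=np.array([[c['fx'],0,c['cx']],[0,c['fy'],c['cy']],[0,0,1]]); return K,np.array(c['R']),np.array(c['t'])
C={n:cam(n) for n in("scene","top")}
def ray(n,p,z):
    K,R,t=C[n]; o=-R.T@t; d=R.T@np.linalg.inv(K)@np.array([p[0],p[1],1.]); return o+d*(z-o[2])/d[2]
def proj(n,X):
    K,R,t=C[n]; q=K@(R@np.asarray(X,float)+t); return q[:2]/q[2]
def tri(p1,p2):
    P=[C[n][0]@np.c_[C[n][1],C[n][2]] for n in("scene","top")]
    X=cv2.triangulatePoints(P[0],P[1],np.array(p1,float).reshape(2,1),np.array(p2,float).reshape(2,1)); return (X[:3]/X[3]).ravel()
E
python3 - <<'E'
from h import *
rois={"top":(150,118,235,195),"scene":(298,150,415,235)}
for n in rois:
    im=cv2.imread(f"pics/{n}0.png"); x0,y0,x1,y1=rois[n]
    b=im.astype(int); m=((b[:,:,2]-b[:,:,0]>35)&(b[:,:,2]>90)&(b[:,:,1]>60)).astype(np.uint8)
    k=np.zeros_like(m);k[y0:y1,x0:x1]=m[y0:y1,x0:x1]
    cs,_=cv2.findContours(k,cv2.RETR_EXTERNAL,cv2.CHAIN_APPROX_NONE)
    for c in cs:
        if cv2.contourArea(c)<80: continue
        p=c[:,0].astype(float); r=cv2.minAreaRect(c); print(n,cv2.contourArea(c),r)
        for z in(.058,):
            w=np.array([ray(n,q,z)[:2] for q in p]); rr=cv2.minAreaRect((w*1000).astype(np.float32)); print('   world',rr)
    cv2.imwrite(f"pics/m_{n}.png",cv2.resize((k*255)[y0:y1,x0:x1],None,fx=6,fy=6,interpolation=0))
# tray, empty
im=cv2.imread("pics/top0.png")
A=cv2.resize(im[150:210,292:340],None,fx=9,fy=9,interpolation=cv2.INTER_CUBIC); cv2.imwrite("pics/c_tray2.png",A)
E
```

```text
top 88.5 ((167.5, 190.5), (7.0, 35.0), 90.0)
   world ((469.20880126953125, 320.76446533203125), (23.567180633544922, 117.67183685302734), 0.11140140891075134)
top 213.5 ((207.7230987548828, 157.71539306640625), (12.279438018798828, 31.75288963317871), 7.125016689300537)
   world ((581.568359375, 189.4814453125), (41.65655517578125, 108.8577880859375), 84.63407897949219)
top 198.0 ((182.26486206054688, 154.46932983398438), (11.42496109008789, 31.64498519897461), 7.4314093589782715)
   world ((592.5751953125, 275.7932434082031), (38.93999481201172, 108.8011703491211), 84.93541717529297)
top 230.0 ((205.0, 123.0), (10.0, 58.0), 90.0)
   world ((702.7987670898438, 202.4426727294922), (199.32492065429688, 35.543701171875), 89.88127136230469)
top 84.5 ((155.5, 123.0), (10.0, 11.0), 90.0)
   world ((703.7913818359375, 371.819091796875), (36.27140808105469, 37.80937576293945), 2.8568952083587646)
scene 125.0 ((300.88232421875, 208.47055053710938), (27.78277015686035, 10.632911682128906), 59.03623962402344)
   world ((551.4560546875, 74.87995147705078), (29.326858520507812, 82.80809783935547), 81.64991760253906)
scene 322.0 ((344.03076171875, 198.0538330078125), (37.08638381958008, 15.628375053405762), 60.2551155090332)
   world ((583.628173828125, 191.39352416992188), (44.469478607177734, 111.40394592285156), 77.77250671386719)
scene 312.5 ((370.9194641113281, 189.4934844970703), (37.982669830322266, 14.324458122253418), 49.63546371459961)
   world ((597.459228515625, 276.6808776855469), (43.27909851074219, 115.90218353271484), 78.16067504882812)
scene 411.5 ((398.0, 165.0), (30.0, 32.0), 90.0)
   world ((575.4812622070312, 408.5826416015625), (93.53276824951172, 114.01481628417969), 59.47367477416992)
scene 379.5 ((323.5, 158.5), (17.0, 51.0), 90.0)
   world ((443.52301025390625, 231.7542724609375), (152.40512084960938, 66.31253051757812), 59.47367477416992)
```

```bash
python3 -c "
import cv2
a=cv2.imread('pics/m_top.png');b=cv2.imread('pics/m_scene.png');print(a.shape,b.shape)"
```

```text
(462, 510, 3) (510, 702, 3)
```

View pics/m_top.png

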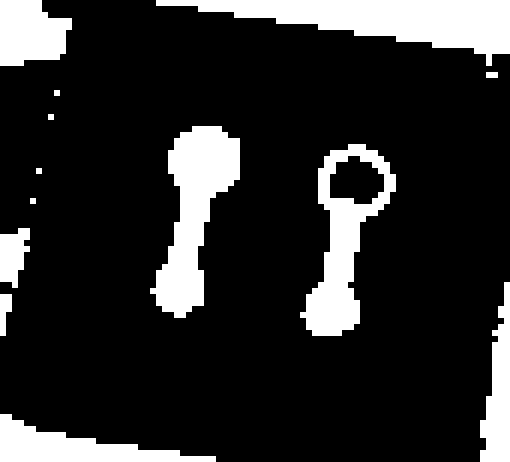

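View pics/c_tray2.png

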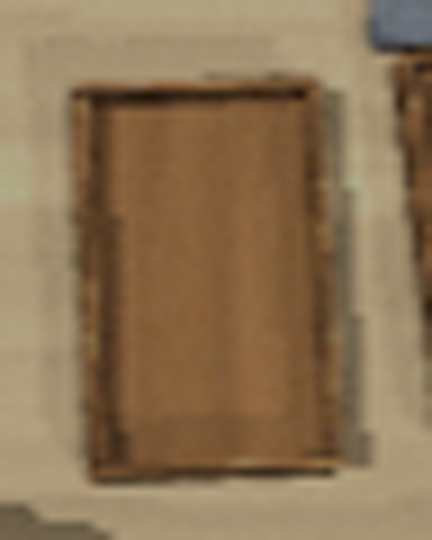

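```bash
python3 - <<'E'
from h import *
z=.056
fb,fh=ray("top",(184,144.8),z),ray("top",(179.7,166.3),z)
bb,bh=ray("top",(209.5,148),z),ray("top",(205,169.7),z)
for a,b in((fb,fh),(bb,bh)):
    d=a-b; print("body",a.round(4),"head",b.round(4),"len",np.linalg.norm(d),"ang",np.arctan2(d[1],d[0]))
    print(" neck",(b+d*34/74).round(4))
nf=fh+(fb-fh)*34/74; nb=bh+(bb-bh)*34/74
d=nf-nb; print("sep",np.linalg.norm(d),"y-ang-90",np.arctan2(d[1],d[0])-np.pi/2)
# scene-based: mask tops. show predicted necks on both imgs
th=(np.arctan2(d[1],d[0])-np.pi/2)
S=(nf+nb)/2; 
for th in (th,):
    R2=np.array([[np.cos(th),-np.sin(th)],[np.sin(th),np.cos(th)]])
    def W(x,y,z): return np.r_[S[:2]+R2@np.array([x,y]),z]
    print("S",S,"th",th,"hinge",W(.105,-.122,.055))
    for n in("top","scene"):
        im=cv2.imread(f"pics/{n}0.png"); f=5.5 if n=="top" else 4.4; x0,y0,x1,y1=(140,108,280,208) if n=="top" else (255,140,435,260)
        A=cv2.resize(im[y0:y1,x0:x1],None,fx=f,fy=f,interpolation=cv2.INTER_CUBIC)
        def q(P): u=proj(n,P); return tuple(int(v) for v in ((u-[x0,y0]+.5)*f))
        g=[W(-.114,-.125,.086),W(-.114,.121,.086),W(.114,.121,.086),W(.114,-.125,.086)]
        for i in range(3): cv2.line(A,q(g[i]),q(g[i+1]),(0,255,0),1)
        g=[W(-.12,-.125,.02),W(-.12,.125,.02),W(.12,.125,.02),W(.12,-.125,.02)]
        for i in range(4): cv2.line(A,q(g[i]),q(g[(i+1)%4]),(255,0,0),1)
        for y in(.043,-.043):
            for x,r in((-.034,.016),(.040,.022)):
                pts=[q(W(x+r*np.cos(a),y+r*np.sin(a),.058)) for a in np.linspace(0,6.28,30)]
                cv2.polylines(A,[np.array(pts)],True,(0,0,255),1)
        cv2.line(A,q(W(.105,-.122,.02)),q(W(.105,-.122,.086)),(255,0,255),1)
        cv2.imwrite(f"pics/ov_{n}.png",A)
E
```

```text
body [0.6265 0.2716 0.056 ] head [0.5519 0.2835 0.056 ] len 0.07551965755966476 ang -0.15749463073394362
 neck [0.5862 0.278  0.056 ]
body [0.6153 0.1847 0.056 ] head [0.5403 0.198  0.056 ] len 0.07613053020103702 ang -0.17496064461552086
 neck [0.5747 0.1919 0.056 ]
sep 0.08688074125239137 y-ang-90 -0.13199792159022783
S [0.58045396 0.23495733 0.056     ] th -0.13199792159022783 hinge [0.66848353 0.10019905 0.055     ]
```

View pics/ov_top.png

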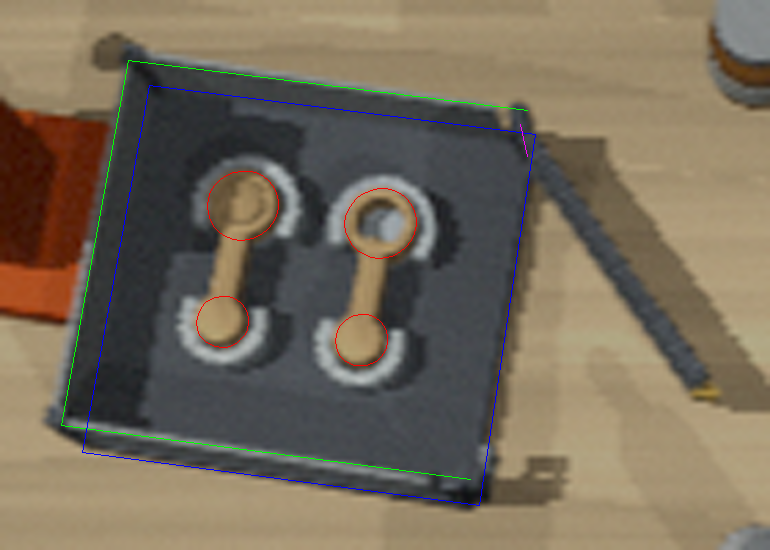

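View pics/ov_scene.png

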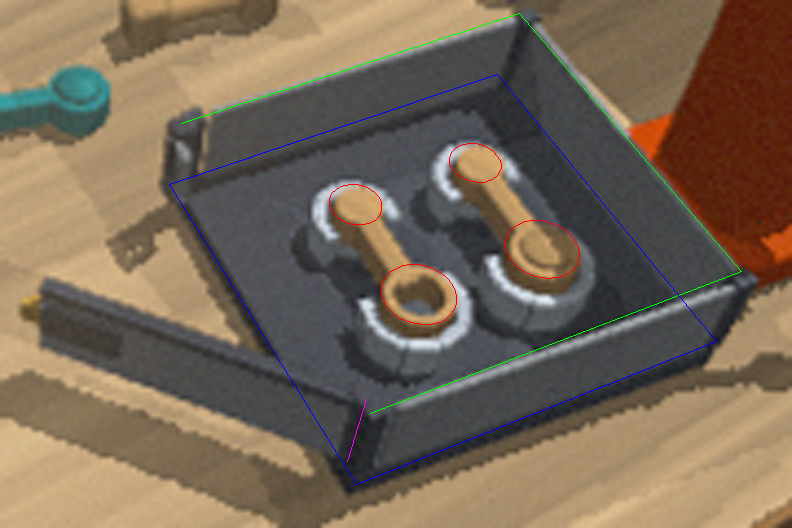

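```bash
python3 - <<'E'
from h import *
im=cv2.imread("pics/top0.png")
cr=[(72,90),(320,80),(340,468),(92,478)]
P=[ray("top",(u/9+292-.5,v/9+150-.5),.028) for u,v in cr]
P=np.array(P)*1000; print(P.round(1)); c=P.mean(0); print("tray c",c, "sides",[np.linalg.norm(P[i]-P[(i+1)%4]).round(1) for i in range(4)])
d=(P[0]+P[1]-P[2]-P[3]); print("tray ang",np.arctan2(d[1],d[0]))
# gate: crop c_top scale5.7
hg=ray("top",(540/5.7+140-.5,115/5.7+108-.5),.085); fe=ray("top",(727/5.7+140-.5,398/5.7+108-.5),.085)
d=fe-hg; print("gate",hg,fe,np.linalg.norm(d),"ang",np.arctan2(d[1],d[0]))
S=np.array([.5805,.235]);th=-.135
R2=np.array([[np.cos(th),-np.sin(th)],[np.sin(th),np.cos(th)]])
h=S+R2@[.105,-.122]; dd=fe[:2]-h; u=R2.T@dd; print("hinge",h,"gate angle",np.arctan2(-u[1],-u[0]),np.linalg.norm(u))
A=cv2.resize(im[95:225,230:300],None,fx=6,fy=6,interpolation=cv2.INTER_CUBIC); cv2.imwrite("pics/c_glue.png",A)
s=cv2.imread("pics/scene0.png")
A=cv2.resize(s[150:310,215:335],None,fx=4.5,fy=4.5,interpolation=cv2.INTER_CUBIC); cv2.imwrite("pics/c_glue2.png",A[:,:])
from scipy.spatial.transform import Rotation as Ro
o=robot.get_obs(); print(Ro.from_quat(o['tcp_rot']).as_matrix().round(4))
E
```

```text
[[ 582.3 -120.7   28. ]
 [ 586.2 -214.6   28. ]
 [ 437.7 -218.4   28. ]
 [ 433.7 -126.2   28. ]]
tray c [ 509.96536722 -169.95110312   28.        ] sides [np.float64(94.0), np.float64(148.5), np.float64(92.3), np.float64(148.6)]
tray ang 0.031137195078707255
gate [0.67709916 0.09980315 0.085     ] [ 0.50875464 -0.00946209  0.085     ] 0.20069571111129403 ang -2.5658804440951366
hinge [0.66812462 0.09997805] gate angle 0.7367472188773267 0.1933285663762687
[[-8.000e-04  3.531e-01 -9.356e-01]
 [ 2.200e-03 -9.356e-01 -3.531e-01]
 [-1.000e+00 -2.300e-03  0.000e+00]]
```

View pics/c_glue.png

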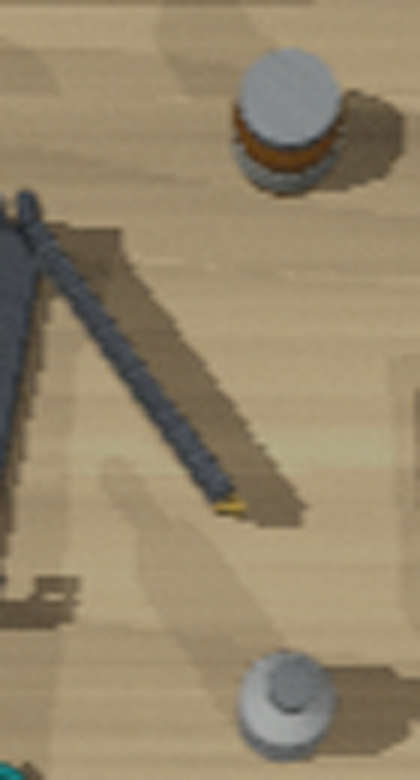

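View pics/c_glue2.png

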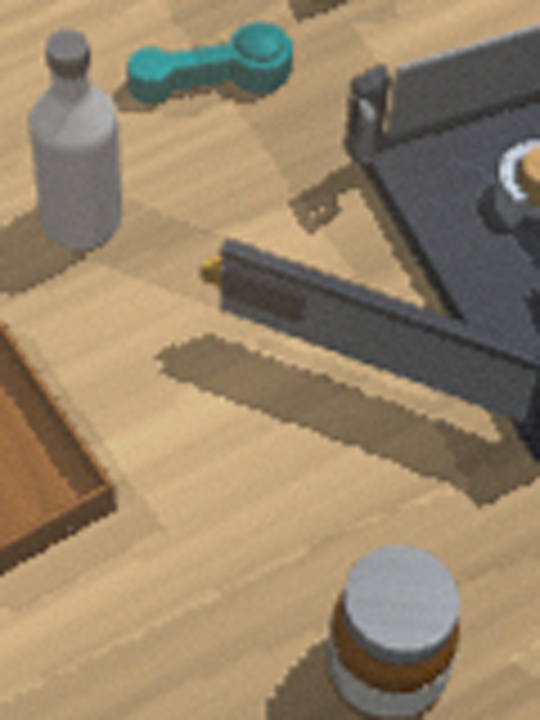

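```bash
cat >> h.py <<'E'
from scipy.spatial.transform import Rotation as Ro
def go(pos,az_deg):
    """print travel / delta_rot (units of the moves) from present pose to pos, tool down, jaw along azimuth az"""
    o=robot.get_obs(); R=Ro.from_quat(o['tcp_rot']); a=np.radians(az_deg)
    x=np.array([0,0,-1.]); y=np.array([np.cos(a),np.sin(a),0]); T=np.c_[x,y,np.cross(x,y)]
    tr=R.inv().apply(np.array(pos)-o['eef_pos'])/.5; dr=(R.inv()*Ro.from_matrix(T)).as_rotvec()/np.pi
    print("t",round(o['t'],2),"pos",o['eef_pos'].round(4),"w",round(o['width'],3),"F",o['force'].round(1),"travel",tr.round(4).tolist(),"rot",dr.round(4).tolist())
E
python3 - <<'E'
from h import *
print("glue top",ray("top",(294/6+229.5,682/6+94.5),.16),"body low edge",ray("top",(285/6+229.5,757/6+94.5),0.01),ray("top",(285/6+229.5,705/6+94.5),0.1))
print("jar",ray("top",(290/6+229.5,97/6+94.5),.085))
go([.56,-.15,.27],5)
E
```

```text
glue top [ 0.39891952 -0.04362771  0.16      ] body low edge [ 0.37446699 -0.04363864  0.01      ] [ 0.39390849 -0.04093199  0.1       ]
jar [ 0.73614699 -0.04545273  0.085     ]
t 0.1 pos [ 0.2293 -0.6075  0.2302] w 0.999 F [ 0.5 -0.9 -1.6] travel [-0.0781, -0.6226, -0.942] rot [-0.4129, -0.0005, 0.0006]
```

Candidates in the top view are: the capped figure in the press at (182,155), the blank with a hole at (207,160), the tray figures at (353,177) and (388,175), and the look-alikes, purple (134,222), green (166,272), turquoise (238,231) and rattle (192,237). The close crops show the cap on the one at (182,155), in nest_a, so I'm taking that one. The empty tray is the left one, at (315,181).

Emit:
arm_command(
  plan=[
    {"travel": [-0.08, -0.62, -0.94], "delta_rot": [-0.41, 0, 0], "claw": 0.6},
    {"travel": [-0.08, -0.62, -0.94], "delta_rot": [-0.41, 0, 0], "claw": 0.6},
    {"travel": [-0.08, -0.62, -0.94], "delta_rot": [-0.41, 0, 0], "claw": 0.6},
    {"travel": [-0.08, -0.62, -0.94], "delta_rot": [-0.41, 0, 0], "claw": 0.6},
    {"travel": [-0.08, -0.62, -0.94], "delta_rot": [-0.41, 0, 0], "claw": 0.6},
    {"travel": [-0.08, -0.62, -0.94], "delta_rot": [-0.41, 0, 0], "claw": 0.6},
    {"travel": [-0.08, -0.62, -0.94], "delta_rot": [-0.41, 0, 0], "claw": 0.6},
    {"travel": [-0.08, -0.62, -0.94], "delta_rot": [-0.41, 0, 0], "claw": 0.6},
    {"travel": [-0.08, -0.62, -0.94], "delta_rot": [-0.41, 0, 0], "claw": 0.6},
    {"travel": [-0.08, -0.62, -0.94], "delta_rot": [-0.41, 0, 0], "claw": 0.6},
    {"travel": [-0.08, -0.62, -0.94], "delta_rot": [-0.41, 0, 0], "claw": 0.6},
    {"travel": [-0.08, -0.62, -0.94], "delta_rot": [-0.41, 0, 0], "claw": 0.6},
    {"travel": [-0.08, -0.62, -0.94], "delta_rot": [-0.41, 0, 0], "claw": 0.6},
    {"travel": [-0.08, -0.62, -0.94], "delta_rot": [-0.41, 0, 0], "claw": 0.6},
    {"travel": [-0.08, -0.62, -0.94], "delta_rot": [-0.41, 0, 0], "claw": 0.6},
    {"travel": [-0.08, -0.62, -0.94], "delta_rot": [-0.41, 0, 0], "claw": 0.6},
  ],
  squeeze=40,
)

```text
t: 1.43
eef_pos: [0.5601, -0.1503, 0.2708]
tcp_rot: [0.479, 0.521, -0.479, 0.52]
force: [-1.1, -1.2, 0.1]
width: 0.594
```

```bash
python3 - <<'E'
from h import *
go([.586,.278,.27],82)
E
```

```text
t 1.43 pos [ 0.5601 -0.1503  0.2708] w 0.594 F [-1.1 -1.2  0.1] travel [0.0021, 0.1219, -0.8495] rot [-0.4294, -0.0004, 0.0001]
```

Emit:
arm_command(
  plan=[
    {"travel": [0, 0.122, -0.85], "delta_rot": [-0.43, 0, 0], "claw": 0.6},
    {"travel": [0, 0.122, -0.85], "delta_rot": [-0.43, 0, 0], "claw": 0.6},
    {"travel": [0, 0.122, -0.85], "delta_rot": [-0.43, 0, 0], "claw": 0.6},
    {"travel": [0, 0.122, -0.85], "delta_rot": [-0.43, 0, 0], "claw": 0.6},
    {"travel": [0, 0.122, -0.85], "delta_rot": [-0.43, 0, 0], "claw": 0.6},
    {"travel": [0, 0.122, -0.85], "delta_rot": [-0.43, 0, 0], "claw": 0.6},
    {"travel": [0, 0.122, -0.85], "delta_rot": [-0.43, 0, 0], "claw": 0.6},
    {"travel": [0, 0.122, -0.85], "delta_rot": [-0.43, 0, 0], "claw": 0.6},
    {"travel": [0, 0.122, -0.85], "delta_rot": [-0.43, 0, 0], "claw": 0.6},
    {"travel": [0, 0.122, -0.85], "delta_rot": [-0.43, 0, 0], "claw": 0.6},
    {"travel": [0, 0.122, -0.85], "delta_rot": [-0.43, 0, 0], "claw": 0.6},
    {"travel": [0, 0.122, -0.85], "delta_rot": [-0.43, 0, 0], "claw": 0.6},
    {"travel": [0, 0.122, -0.85], "delta_rot": [-0.43, 0, 0], "claw": 0.6},
    {"travel": [0, 0.122, -0.85], "delta_rot": [-0.43, 0, 0], "claw": 0.6},
    {"travel": [0, 0.122, -0.85], "delta_rot": [-0.43, 0, 0], "claw": 0.6},
  ],
)

```text
t: 2.68
eef_pos: [0.5886, 0.2728, 0.2711]
tcp_rot: [0.051, 0.705, -0.053, 0.705]
force: [-0.3, -0.5, 0.6]
width: 0.604
```

```bash
python3 - <<'E'
from h import *
go([.586,.278,.1],82)
im=robot.grab_frame("scene"); cv2.imwrite("pics/s1.png",cv2.resize(im[60:260,215:455,::-1],None,fx=3,fy=3,interpolation=cv2.INTER_CUBIC))
E
```

```text
t 2.68 pos [0.5886 0.2728 0.2711] w 0.604 F [-0.3 -0.5  0.6] travel [0.3422, 0.0104, -0.007] rot [-0.0025, 0.0003, 0.0008]
```

View pics/s1.png

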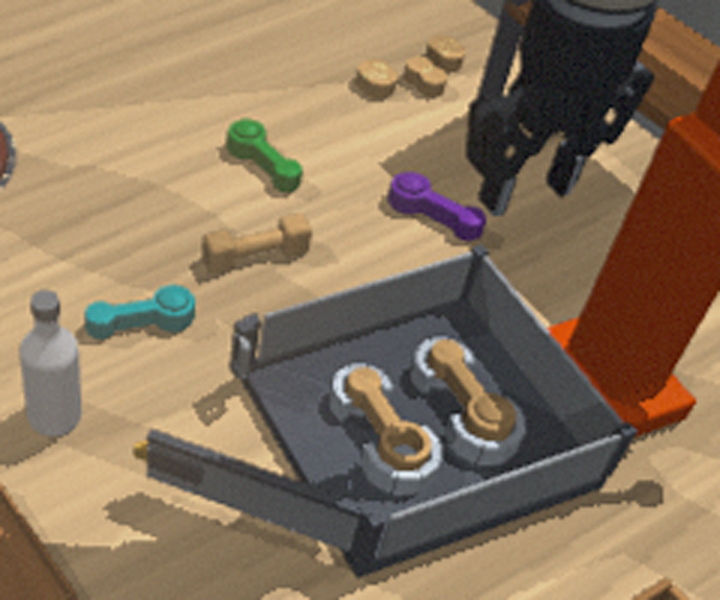

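The picture shows the open gripper, high and aimed down, with the fingers at (530,190) in the crop. The capped figure is still in nest_a at about (470,385). I'm going down to just above the guard.

Emit:
arm_command(
  plan=[
    {"travel": [0.08, 0.01, -0.007], "delta_rot": [0, 0, 0], "claw": 0.6},
    {"travel": [0.14, 0.01, -0.007], "delta_rot": [0, 0, 0], "claw": 0.6},
    {"travel": [0.2, 0.01, -0.007], "delta_rot": [0, 0, 0], "claw": 0.6},
    {"travel": [0.26, 0.01, -0.007], "delta_rot": [0, 0, 0], "claw": 0.6},
    {"travel": [0.31, 0.01, -0.007], "delta_rot": [0, 0, 0], "claw": 0.6},
    {"travel": [0.34, 0.01, -0.007], "delta_rot": [0, 0, 0], "claw": 0.6},
    {"travel": [0.34, 0.01, -0.007], "delta_rot": [0, 0, 0], "claw": 0.6},
    {"travel": [0.34, 0.01, -0.007], "delta_rot": [0, 0, 0], "claw": 0.6},
    {"travel": [0.34, 0.01, -0.007], "delta_rot": [0, 0, 0], "claw": 0.6},
  ],
)

```text
t: 3.48
eef_pos: [0.5858, 0.2817, 0.103]
tcp_rot: [0.051, 0.704, -0.05, 0.706]
force: [0.3, 0.4, 0.5]
width: 0.602
```

```bash
python3 - <<'E'
from h import *
go([.586,.278,.036],82)
for n in("top","scene"):
    im=robot.grab_frame(n); x0,y0,x1,y1=(140,108,280,208) if n=="top" else (295,80,445,240)
    f=5 if n=="top" else 3.7
    cv2.imwrite(f"pics/{n}2.png",cv2.resize(im[y0:y1,x0:x1,::-1],None,fx=f,fy=f,interpolation=cv2.INTER_CUBIC))
E
```

```text
t 3.48 pos [0.5858 0.2817 0.103 ] w 0.602 F [0.3 0.4 0.5] travel [0.1339, -0.0075, 0.0012] rot [-0.0012, 0.0007, -0.0005]
```

View pics/top2.png

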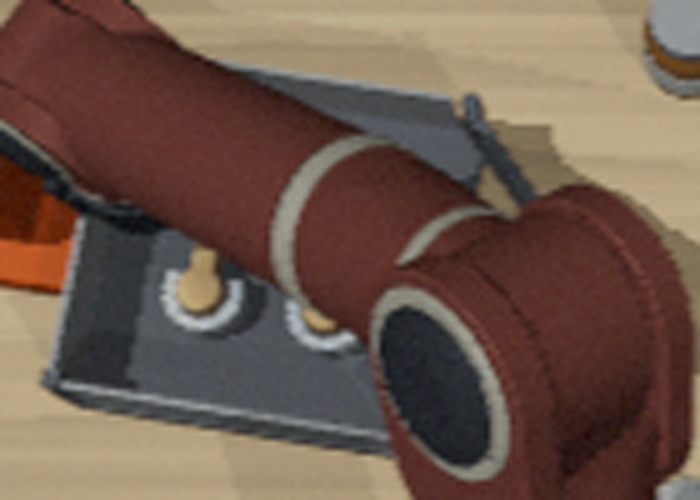

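View pics/scene2.png

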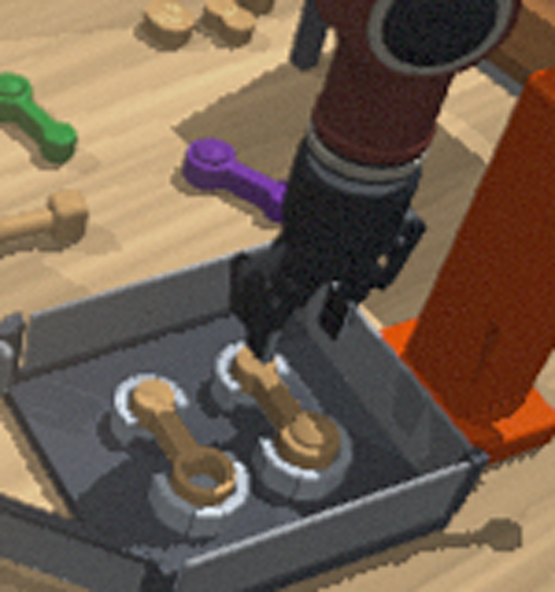

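Both views show the fingers straddling the neck of the capped figure, near (290,330) in the scene crop. I'm going down slowly to z 0.036.

Emit:
arm_command(
  plan=[
    {"travel": [0.0, -0.007, 0.001], "delta_rot": [0, 0, 0], "claw": 0.6},
    {"travel": [0.03, -0.007, 0.001], "delta_rot": [0, 0, 0], "claw": 0.6},
    {"travel": [0.055, -0.007, 0.001], "delta_rot": [0, 0, 0], "claw": 0.6},
    {"travel": [0.08, -0.007, 0.001], "delta_rot": [0, 0, 0], "claw": 0.6},
    {"travel": [0.1, -0.007, 0.001], "delta_rot": [0, 0, 0], "claw": 0.6},
    {"travel": [0.12, -0.007, 0.001], "delta_rot": [0, 0, 0], "claw": 0.6},
    {"travel": [0.134, -0.007, 0.001], "delta_rot": [0, 0, 0], "claw": 0.6},
    {"travel": [0.134, -0.007, 0.001], "delta_rot": [0, 0, 0], "claw": 0.6},
    {"travel": [0.134, -0.007, 0.001], "delta_rot": [0, 0, 0], "claw": 0.6},
    {"travel": [0.134, -0.007, 0.001], "delta_rot": [0, 0, 0], "claw": 0.6},
    {"travel": [0.134, -0.007, 0.001], "delta_rot": [0, 0, 0], "claw": 0.6},
  ],
)

```text
t: 4.5
eef_pos: [0.5851, 0.2787, 0.0351]
tcp_rot: [0.05, 0.705, -0.05, 0.706]
force: [0.5, -0.5, 0.3]
width: 0.598
```

```bash
python3 - <<'E'
from h import *
go([.586,.278,.036],82)
im=robot.grab_frame("scene"); x0,y0,x1,y1=(295,110,445,250)
cv2.imwrite("pics/s3.png",cv2.resize(im[y0:y1,x0:x1,::-1],None,fx=4.2,fy=4.2,interpolation=cv2.INTER_CUBIC))
E
```

```text
t 4.5 pos [0.5851 0.2787 0.0351] w 0.598 F [ 0.5 -0.5  0.3] travel [-0.0018, -0.0012, 0.002] rot [-0.0007, 0.0003, -0.0004]
```

View pics/s3.png

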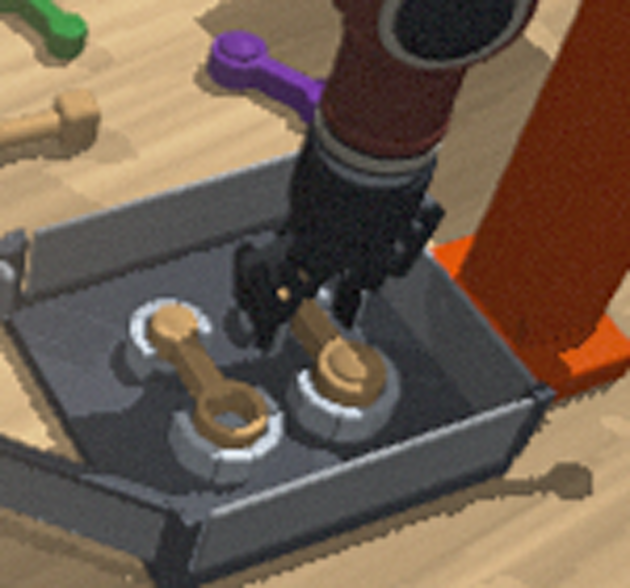

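The fingers stand on either side of the neck, at about (270,310) and (345,300). Closing now.

Emit:
arm_command(
  plan=[
    {"travel": [-0.002, 0, 0], "delta_rot": [0, 0, 0], "claw": 0.0},
    {"travel": [-0.002, 0, 0], "delta_rot": [0, 0, 0], "claw": 0.0},
    {"travel": [-0.002, 0, 0], "delta_rot": [0, 0, 0], "claw": 0.0},
    {"travel": [-0.002, 0, 0], "delta_rot": [0, 0, 0], "claw": 0.0},
    {"travel": [-0.002, 0, 0], "delta_rot": [0, 0, 0], "claw": 0.0},
    {"travel": [-0.002, 0, 0], "delta_rot": [0, 0, 0], "claw": 0.0},
    {"travel": [-0.002, 0, 0], "delta_rot": [0, 0, 0], "claw": 0.0},
    {"travel": [-0.002, 0, 0], "delta_rot": [0, 0, 0], "claw": 0.0},
    {"travel": [-0.002, 0, 0], "delta_rot": [0, 0, 0], "claw": 0.0},
    {"travel": [-0.002, 0, 0], "delta_rot": [0, 0, 0], "claw": 0.0},
  ],
  squeeze=40,
)

```text
t: 5.38
eef_pos: [0.585, 0.2789, 0.036]
tcp_rot: [0.051, 0.705, -0.05, 0.706]
force: [0.6, 1.1, 5.0]
width: 0.178
```

Emit:
arm_command(
  plan=[
    {"travel": [-0.01, 0, 0], "delta_rot": [0, 0, 0], "claw": 0.0},
    {"travel": [-0.025, 0, 0], "delta_rot": [0, 0, 0], "claw": 0.0},
    {"travel": [-0.045, 0, 0], "delta_rot": [0, 0, 0], "claw": 0.0},
    {"travel": [-0.07, 0, 0], "delta_rot": [0, 0, 0], "claw": 0.0},
    {"travel": [-0.1, 0, 0], "delta_rot": [0, 0, 0], "claw": 0.0},
    {"travel": [-0.14, 0, 0], "delta_rot": [0, 0, 0], "claw": 0.0},
    {"travel": [-0.19, 0, 0], "delta_rot": [0, 0, 0], "claw": 0.0},
    {"travel": [-0.24, 0, 0], "delta_rot": [0, 0, 0], "claw": 0.0},
    {"travel": [-0.3, 0, 0], "delta_rot": [0, 0, 0], "claw": 0.0},
    {"travel": [-0.36, 0, 0], "delta_rot": [0, 0, 0], "claw": 0.0},
    {"travel": [-0.42, 0, 0], "delta_rot": [0, 0, 0], "claw": 0.0},
    {"travel": [-0.46, 0, 0], "delta_rot": [0, 0, 0], "claw": 0.0},
    {"travel": [-0.48, 0, 0], "delta_rot": [0, 0, 0], "claw": 0.0},
    {"travel": [-0.48, 0, 0], "delta_rot": [0, 0, 0], "claw": 0.0},
    {"travel": [-0.48, 0, 0], "delta_rot": [0, 0, 0], "claw": 0.0},
  ],
)

```text
t: 6.63
eef_pos: [0.5841, 0.2773, 0.275]
tcp_rot: [0.049, 0.706, -0.051, 0.705]
force: [0.8, 0.2, -1.5]
width: 0.177
```

```bash
python3 - <<'E'
from h import *
go([.507,-.17,.27],91.8)
im=robot.grab_frame("scene"); x0,y0,x1,y1=(275,20,475,250)
cv2.imwrite("pics/s4.png",cv2.resize(im[y0:y1,x0:x1,::-1],None,fx=2.6,fy=2.6,interpolation=cv2.INTER_CUBIC))
E
```

```text
t 6.63 pos [0.5841 0.2773 0.275 ] w 0.177 F [ 0.8  0.2 -1.5] travel [0.0117, -0.9074, -0.0261] rot [-0.0552, -0.0003, 0.0006]
```

View pics/s4.png

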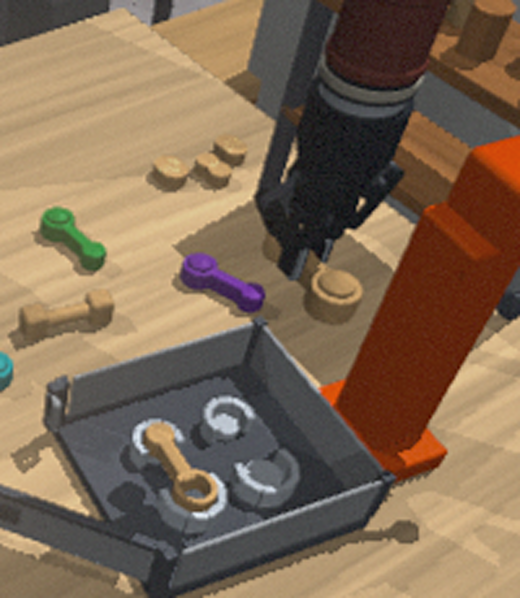

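The capped figure hangs level in the jaws (cap at (337,285) in the crop). Nest_a is empty and the blank is still in its nest. Carrying it to the tray.

Emit:
arm_command(
  plan=[
    {"travel": [0.01, -0.03, -0.001], "delta_rot": [-0.005, 0, 0], "claw": 0.0},
    {"travel": [0.01, -0.08, -0.002], "delta_rot": [-0.01, 0, 0], "claw": 0.0},
    {"travel": [0.01, -0.14, -0.004], "delta_rot": [-0.015, 0, 0], "claw": 0.0},
    {"travel": [0.01, -0.2, -0.006], "delta_rot": [-0.02, 0, 0], "claw": 0.0},
    {"travel": [0.01, -0.27, -0.008], "delta_rot": [-0.025, 0, 0], "claw": 0.0},
    {"travel": [0.01, -0.34, -0.01], "delta_rot": [-0.03, 0, 0], "claw": 0.0},
    {"travel": [0.01, -0.41, -0.012], "delta_rot": [-0.035, 0, 0], "claw": 0.0},
    {"travel": [0.01, -0.48, -0.014], "delta_rot": [-0.04, 0, 0], "claw": 0.0},
    {"travel": [0.01, -0.55, -0.016], "delta_rot": [-0.045, 0, 0], "claw": 0.0},
    {"travel": [0.01, -0.62, -0.018], "delta_rot": [-0.05, 0, 0], "claw": 0.0},
    {"travel": [0.01, -0.69, -0.02], "delta_rot": [-0.055, 0, 0], "claw": 0.0},
    {"travel": [0.01, -0.76, -0.022], "delta_rot": [-0.055, 0, 0], "claw": 0.0},
    {"travel": [0.01, -0.82, -0.024], "delta_rot": [-0.055, 0, 0], "claw": 0.0},
    {"travel": [0.01, -0.87, -0.025], "delta_rot": [-0.055, 0, 0], "claw": 0.0},
    {"travel": [0.01, -0.9, -0.026], "delta_rot": [-0.055, 0, 0], "claw": 0.0},
    {"travel": [0.01, -0.907, -0.026], "delta_rot": [-0.055, 0, 0], "claw": 0.0},
    {"travel": [0.01, -0.907, -0.026], "delta_rot": [-0.055, 0, 0], "claw": 0.0},
    {"travel": [0.01, -0.907, -0.026], "delta_rot": [-0.055, 0, 0], "claw": 0.0},
  ],
)

```text
t: 8.18
eef_pos: [0.5073, -0.1674, 0.2695]
tcp_rot: [-0.011, 0.708, 0.012, 0.706]
force: [-1.0, 0.8, -0.3]
width: 0.177
```

```bash
python3 - <<'E'
from h import *
go([.507,-.17,.06],91.8)
for n in("top","scene"):
    im=robot.grab_frame(n); cv2.imwrite(f"pics/{n}5.png",im[:,:,::-1])
E
```

```text
t 8.18 pos [ 0.5073 -0.1674  0.2695] w 0.177 F [-1.   0.8 -0.3] travel [0.419, -0.006, -0.0001] rot [0.0004, -0.0005, -0.0006]
```

View pics/scene5.png

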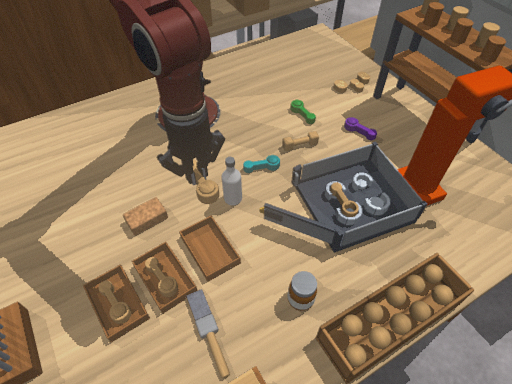

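View pics/top5.png

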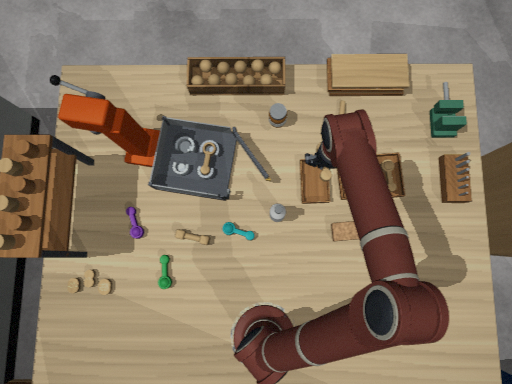

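The figure is held above the empty tray, and the blank and tray figures haven't moved. I'll check the tray centre in the scene view before lowering.

```bash
python3 - <<'E'
from h import *
im=cv2.imread("pics/scene5.png"); x0,y0,x1,y1=170,205,250,285;f=7
A=cv2.resize(im[y0:y1,x0:x1],None,fx=f,fy=f,interpolation=cv2.INTER_CUBIC)
a=.031;R2=np.array([[np.cos(a),-np.sin(a)],[np.sin(a),np.cos(a)]])
for z,c,s in((.028,(0,255,0),0),(.004,(255,0,0),-.004)):
    g=[np.r_[np.array([.510,-.170])+R2@[sx*(.075+s),sy*(.047+s)],z] for sx,sy in((1,1),(1,-1),(-1,-1),(-1,1))]
    p=np.array([(proj("scene",G)-[x0,y0]+.5)*f for G in g]).astype(int); cv2.polylines(A,[p],True,c,1)
cv2.imwrite("pics/ovt.png",A)
E
```

```text
(no output)
```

View pics/ovt.png

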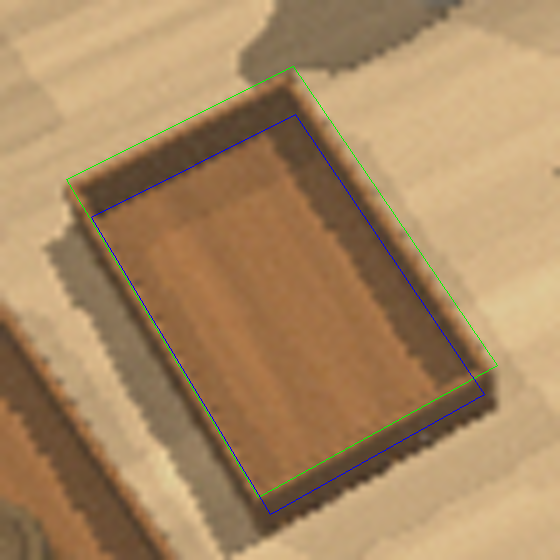

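The outline fits to within about one pixel. I'm shifting the centre 1–2 mm to (0.512, -0.171), so the target is x 0.509, y -0.171.

Emit:
arm_command(
  plan=[
    {"travel": [0.03, -0.008, -0.003], "delta_rot": [0, 0, 0], "claw": 0.0},
    {"travel": [0.08, -0.008, -0.003], "delta_rot": [0, 0, 0], "claw": 0.0},
    {"travel": [0.14, -0.008, -0.003], "delta_rot": [0, 0, 0], "claw": 0.0},
    {"travel": [0.2, -0.008, -0.003], "delta_rot": [0, 0, 0], "claw": 0.0},
    {"travel": [0.26, -0.008, -0.003], "delta_rot": [0, 0, 0], "claw": 0.0},
    {"travel": [0.32, -0.008, -0.003], "delta_rot": [0, 0, 0], "claw": 0.0},
    {"travel": [0.37, -0.008, -0.003], "delta_rot": [0, 0, 0], "claw": 0.0},
    {"travel": [0.41, -0.008, -0.003], "delta_rot": [0, 0, 0], "claw": 0.0},
    {"travel": [0.44, -0.008, -0.003], "delta_rot": [0, 0, 0], "claw": 0.0},
    {"travel": [0.46, -0.008, -0.003], "delta_rot": [0, 0, 0], "claw": 0.0},
    {"travel": [0.46, -0.008, -0.003], "delta_rot": [0, 0, 0], "claw": 0.0},
    {"travel": [0.46, -0.008, -0.003], "delta_rot": [0, 0, 0], "claw": 0.0},
    {"travel": [0.46, -0.008, -0.003], "delta_rot": [0, 0, 0], "claw": 0.0},
  ],
)

```text
t: 9.37
eef_pos: [0.5074, -0.1724, 0.0414]
tcp_rot: [-0.011, 0.706, 0.011, 0.708]
force: [0.0, -0.1, -0.6]
width: 0.178
```

```bash
python3 - <<'E'
from h import *
go([.509,-.171,.01],91.8)
im=robot.grab_frame("scene"); x0,y0,x1,y1=(130,130,290,290)
cv2.imwrite("pics/s6.png",cv2.resize(im[y0:y1,x0:x1,::-1],None,fx=3.7,fy=3.7,interpolation=cv2.INTER_CUBIC))
E
```

```text
t 9.37 pos [ 0.5074 -0.1724  0.0414] w 0.178 F [ 0.  -0.1 -0.6] travel [0.0628, 0.0027, 0.0031] rot [0.0001, 0.0007, 0.0001]
```

View pics/s6.png

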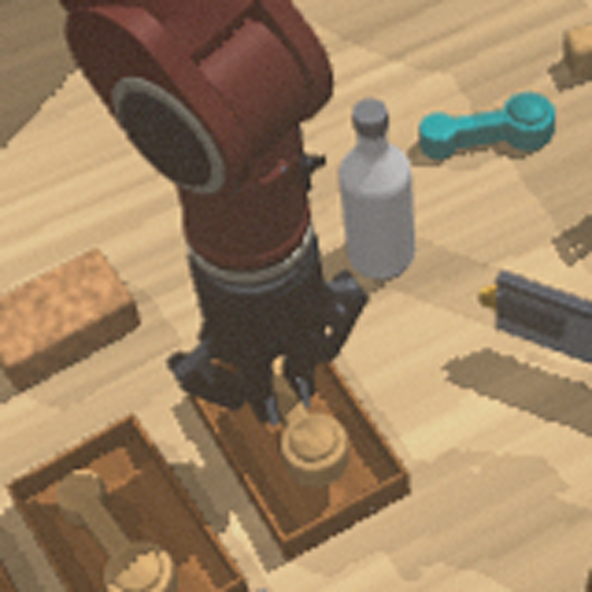

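The figure is level inside the tray walls and about 30 mm up. Lowering the rest slowly.

Emit:
arm_command(
  plan=[
    {"travel": [0.01, 0.003, 0.003], "delta_rot": [0, 0, 0], "claw": 0.0},
    {"travel": [0.02, 0.003, 0.003], "delta_rot": [0, 0, 0], "claw": 0.0},
    {"travel": [0.03, 0.003, 0.003], "delta_rot": [0, 0, 0], "claw": 0.0},
    {"travel": [0.04, 0.003, 0.003], "delta_rot": [0, 0, 0], "claw": 0.0},
    {"travel": [0.05, 0.003, 0.003], "delta_rot": [0, 0, 0], "claw": 0.0},
    {"travel": [0.056, 0.003, 0.003], "delta_rot": [0, 0, 0], "claw": 0.0},
    {"travel": [0.06, 0.003, 0.003], "delta_rot": [0, 0, 0], "claw": 0.0},
    {"travel": [0.06, 0.003, 0.003], "delta_rot": [0, 0, 0], "claw": 0.0},
    {"travel": [0.06, 0.003, 0.003], "delta_rot": [0, 0, 0], "claw": 0.0},
    {"travel": [0.06, 0.003, 0.003], "delta_rot": [0, 0, 0], "claw": 0.0},
  ],
)

```text
t: 10.25
eef_pos: [0.5079, -0.1713, 0.0105]
tcp_rot: [-0.011, 0.707, 0.011, 0.707]
force: [-0.1, -0.3, -1.0]
width: 0.176
```

Emit:
arm_command(
  plan=[
    {"travel": [0.002, 0, 0], "delta_rot": [0, 0, 0], "claw": 0.0},
    {"travel": [0.004, 0, 0], "delta_rot": [0, 0, 0], "claw": 0.0},
    {"travel": [0.004, 0, 0], "delta_rot": [0, 0, 0], "claw": 0.0},
    {"travel": [0.004, 0, 0], "delta_rot": [0, 0, 0], "claw": 0.0},
    {"travel": [0.004, 0, 0], "delta_rot": [0, 0, 0], "claw": 0.0},
  ],
)

```text
t: 10.67
eef_pos: [0.5078, -0.1714, 0.0083]
tcp_rot: [-0.011, 0.707, 0.011, 0.707]
force: [0.8, -0.3, -1.3]
width: 0.179
```

Emit:
arm_command(
  plan=[
    {"travel": [0.001, 0, 0], "delta_rot": [0, 0, 0], "claw": 0.0},
    {"travel": [0.002, 0, 0], "delta_rot": [0, 0, 0], "claw": 0.0},
    {"travel": [0.002, 0, 0], "delta_rot": [0, 0, 0], "claw": 0.0},
    {"travel": [0.002, 0, 0], "delta_rot": [0, 0, 0], "claw": 0.0},
    {"travel": [0.002, 0, 0], "delta_rot": [0, 0, 0], "claw": 0.0},
  ],
)

```text
t: 11.08
eef_pos: [0.5079, -0.1714, 0.0079]
tcp_rot: [-0.011, 0.707, 0.011, 0.707]
force: [-1.7, 0.1, 5.7]
width: 0.174
```

Contact: 5.7 N upwards at z 0.0079, as predicted. Opening gently.

Emit:
arm_command(
  plan=[
    {"travel": [0, 0, 0], "delta_rot": [0, 0, 0], "claw": 0.22},
    {"travel": [0, 0, 0], "delta_rot": [0, 0, 0], "claw": 0.26},
    {"travel": [0, 0, 0], "delta_rot": [0, 0, 0], "claw": 0.32},
    {"travel": [0, 0, 0], "delta_rot": [0, 0, 0], "claw": 0.4},
    {"travel": [0, 0, 0], "delta_rot": [0, 0, 0], "claw": 0.45},
    {"travel": [0, 0, 0], "delta_rot": [0, 0, 0], "claw": 0.45},
    {"travel": [-0.01, 0, 0], "delta_rot": [0, 0, 0], "claw": 0.45},
    {"travel": [-0.03, 0, 0], "delta_rot": [0, 0, 0], "claw": 0.45},
    {"travel": [-0.06, 0, 0], "delta_rot": [0, 0, 0], "claw": 0.45},
    {"travel": [-0.1, 0, 0], "delta_rot": [0, 0, 0], "claw": 0.45},
    {"travel": [-0.15, 0, 0], "delta_rot": [0, 0, 0], "claw": 0.45},
    {"travel": [-0.22, 0, 0], "delta_rot": [0, 0, 0], "claw": 0.45},
    {"travel": [-0.3, 0, 0], "delta_rot": [0, 0, 0], "claw": 0.45},
    {"travel": [-0.38, 0, 0], "delta_rot": [0, 0, 0], "claw": 0.45},
    {"travel": [-0.44, 0, 0], "delta_rot": [0, 0, 0], "claw": 0.45},
    {"travel": [-0.48, 0, 0], "delta_rot": [0, 0, 0], "claw": 0.45},
    {"travel": [-0.5, 0, 0], "delta_rot": [0, 0, 0], "claw": 0.0},
    {"travel": [-0.5, 0, 0], "delta_rot": [0, 0, 0], "claw": 0.0},
  ],
)

```text
t: 12.58
eef_pos: [0.5089, -0.1711, 0.2601]
tcp_rot: [-0.012, 0.705, 0.01, 0.709]
force: [0.0, 0.3, -0.1]
width: 0.18
```

```bash
python3 - <<'E'
from h import *
im=robot.grab_frame("scene"); cv2.imwrite("pics/scene7.png",im[:,:,::-1]); x0,y0,x1,y1=(150,190,350,290)
cv2.imwrite("pics/s7.png",cv2.resize(im[y0:y1,x0:x1,::-1],None,fx=4,fy=4,interpolation=cv2.INTER_CUBIC))
h=np.array([.668,.100]);
for phi in(.737,0.):
    a=-.135-np.pi+phi
    u=np.array([np.cos(a),np.sin(a)]); n=np.array([u[1],-u[0]])  # n: inwards
    if phi==.737: print("u",u)
    print(phi,"n_in",n.round(3),"push pt (face)",(h+.145*u-.005*n).round(4))
go([.58,-.03,.25],91.8)
E
```

```text
u [-0.82420468 -0.56629201]
0.737 n_in [-0.566  0.824] push pt (face) [0.5513 0.0138]
0.0 n_in [0.135 0.991] push pt (face) [0.5236 0.1146]
t 12.63 pos [ 0.5077 -0.1713  0.258 ] w 0.091 F [-1.1  0.9 -0.6] travel [0.016, 0.2781, 0.1532] rot [-0.0001, 0.0004, 0.0003]
```

View pics/s7.png

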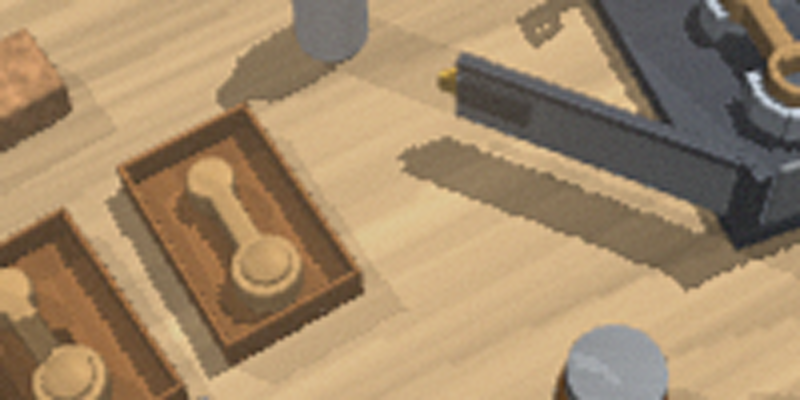

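The figure lies flat and cap up in the middle of the tray, body at (265,268) and head at (212,178) in the crop. Next is the gate. I'll turn the closed fingers so their flat sides push it, and go to a spot outside it.

```bash
python3 - <<'E'
from h import *
go([.573,-.02,.22],-8)
E
```

```text
t 12.63 pos [ 0.5077 -0.1713  0.258 ] w 0.091 F [-1.1  0.9 -0.6] travel [0.0759, 0.2986, 0.1397] rot [0.5543, 0.0005, -0.0001]
```

Emit:
arm_command(
  plan=[
    {"travel": [0.02, 0.06, 0.03], "delta_rot": [0.555, 0, 0], "claw": 0.0},
    {"travel": [0.04, 0.12, 0.06], "delta_rot": [0.555, 0, 0], "claw": 0.0},
    {"travel": [0.05, 0.18, 0.09], "delta_rot": [0.555, 0, 0], "claw": 0.0},
    {"travel": [0.06, 0.24, 0.12], "delta_rot": [0.555, 0, 0], "claw": 0.0},
    {"travel": [0.076, 0.28, 0.14], "delta_rot": [0.555, 0, 0], "claw": 0.0},
    {"travel": [0.076, 0.3, 0.14], "delta_rot": [0.555, 0, 0], "claw": 0.0},
    {"travel": [0.076, 0.3, 0.14], "delta_rot": [0.555, 0, 0], "claw": 0.0},
    {"travel": [0.076, 0.3, 0.14], "delta_rot": [0.555, 0, 0], "claw": 0.0},
    {"travel": [0.076, 0.3, 0.14], "delta_rot": [0.555, 0, 0], "claw": 0.0},
    {"travel": [0.076, 0.3, 0.14], "delta_rot": [0.555, 0, 0], "claw": 0.0},
    {"travel": [0.076, 0.3, 0.14], "delta_rot": [0.555, 0, 0], "claw": 0.0},
    {"travel": [0.076, 0.3, 0.14], "delta_rot": [0.555, 0, 0], "claw": 0.0},
    {"travel": [0.076, 0.3, 0.14], "delta_rot": [0.555, 0, 0], "claw": 0.0},
    {"travel": [0.076, 0.3, 0.14], "delta_rot": [0.555, 0, 0], "claw": 0.0},
    {"travel": [0.076, 0.3, 0.14], "delta_rot": [0.555, 0, 0], "claw": 0.0},
    {"travel": [0.076, 0.3, 0.14], "delta_rot": [0.555, 0, 0], "claw": 0.0},
    {"travel": [0.076, 0.3, 0.14], "delta_rot": [0.555, 0, 0], "claw": 0.0},
    {"travel": [0.076, 0.3, 0.14], "delta_rot": [0.555, 0, 0], "claw": 0.0},
  ],
)

```text
t: 14.13
eef_pos: [0.5727, -0.0194, 0.2186]
tcp_rot: [-0.533, -0.464, 0.534, -0.463]
force: [0.4, -0.5, -0.6]
width: -0.003
```

```bash
python3 - <<'E'
from h import *
go([.573,-.02,.052],-8)
im=robot.grab_frame("scene"); x0,y0,x1,y1=(150,70,430,290)
cv2.imwrite("pics/s8.png",cv2.resize(im[y0:y1,x0:x1,::-1],None,fx=2.7,fy=2.7,interpolation=cv2.INTER_CUBIC))
E
```

```text
t 14.13 pos [ 0.5727 -0.0194  0.2186] w -0.003 F [ 0.4 -0.5 -0.6] travel [0.3332, 0.0014, 0.0011] rot [-0.0002, 0.0, 0.0005]
```

View pics/s8.png

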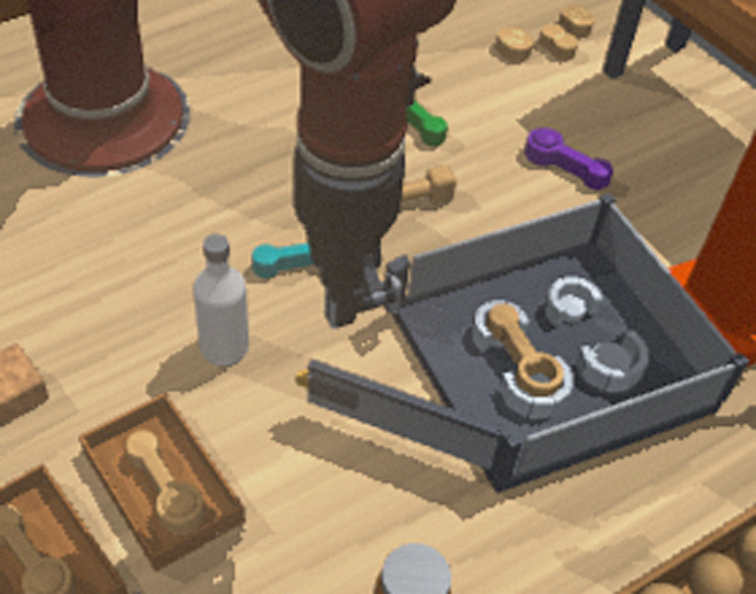

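The closed fingers are at (340,315) in the crop, 220 mm up. Below them is free bench just outside the gate. Going down.

Emit:
arm_command(
  plan=[
    {"travel": [0.04, 0, 0], "delta_rot": [0, 0, 0], "claw": 0.0},
    {"travel": [0.09, 0, 0], "delta_rot": [0, 0, 0], "claw": 0.0},
    {"travel": [0.14, 0, 0], "delta_rot": [0, 0, 0], "claw": 0.0},
    {"travel": [0.19, 0, 0], "delta_rot": [0, 0, 0], "claw": 0.0},
    {"travel": [0.24, 0, 0], "delta_rot": [0, 0, 0], "claw": 0.0},
    {"travel": [0.29, 0, 0], "delta_rot": [0, 0, 0], "claw": 0.0},
    {"travel": [0.32, 0, 0], "delta_rot": [0, 0, 0], "claw": 0.0},
    {"travel": [0.333, 0, 0], "delta_rot": [0, 0, 0], "claw": 0.0},
    {"travel": [0.333, 0, 0], "delta_rot": [0, 0, 0], "claw": 0.0},
    {"travel": [0.333, 0, 0], "delta_rot": [0, 0, 0], "claw": 0.0},
  ],
)

```text
t: 15.02
eef_pos: [0.5736, -0.0192, 0.0532]
tcp_rot: [0.534, 0.463, -0.534, 0.463]
force: [0.8, 0.2, 0.3]
width: 0.002
```

```bash
python3 - <<'E'
from h import *
go([.530,.084,.052],-8)
go([.5221,.1037,.052],-8)
im=robot.grab_frame("scene"); x0,y0,x1,y1=(200,120,400,290)
cv2.imwrite("pics/s9.png",cv2.resize(im[y0:y1,x0:x1,::-1],None,fx=3.5,fy=3.5,interpolation=cv2.INTER_CUBIC))
E
```

```text
t 15.02 pos [ 0.5736 -0.0192  0.0532] w 0.002 F [0.8 0.2 0.3] travel [0.0025, -0.1155, -0.1921] rot [-0.0006, -0.0001, -0.0002]
t 15.02 pos [ 0.5736 -0.0192  0.0532] w 0.002 F [0.8 0.2 0.3] travel [0.0025, -0.1367, -0.2289] rot [-0.0006, -0.0001, -0.0002]
```

View pics/s9.png

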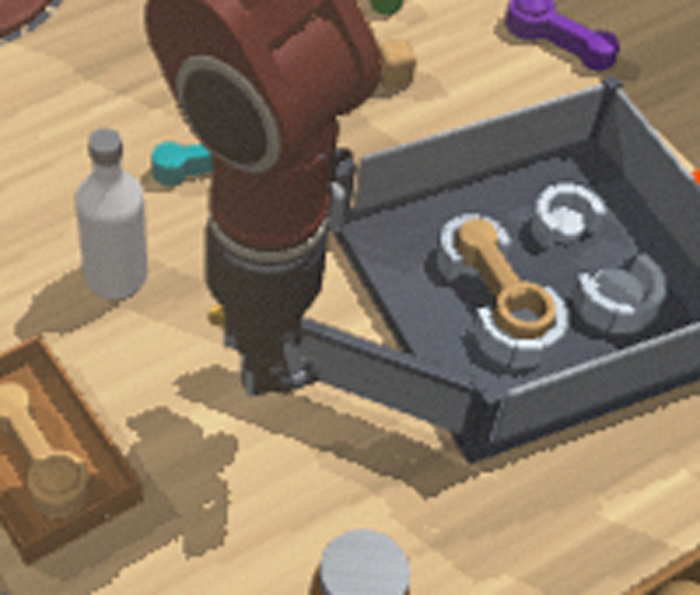

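The fingers stand outside the gate sheet, at (265,380) in the crop, and clear of the bottle and jar. I'm pushing it in slowly to just before the strike.

Emit:
arm_command(
  plan=[
    {"travel": [0, -0.006, -0.01], "delta_rot": [0, 0, 0], "claw": 0.0},
    {"travel": [0, -0.012, -0.02], "delta_rot": [0, 0, 0], "claw": 0.0},
    {"travel": [0, -0.018, -0.03], "delta_rot": [0, 0, 0], "claw": 0.0},
    {"travel": [0, -0.024, -0.04], "delta_rot": [0, 0, 0], "claw": 0.0},
    {"travel": [0, -0.03, -0.05], "delta_rot": [0, 0, 0], "claw": 0.0},
    {"travel": [0, -0.036, -0.06], "delta_rot": [0, 0, 0], "claw": 0.0},
    {"travel": [0, -0.042, -0.07], "delta_rot": [0, 0, 0], "claw": 0.0},
    {"travel": [0, -0.048, -0.08], "delta_rot": [0, 0, 0], "claw": 0.0},
    {"travel": [0, -0.054, -0.09], "delta_rot": [0, 0, 0], "claw": 0.0},
    {"travel": [0, -0.06, -0.1], "delta_rot": [0, 0, 0], "claw": 0.0},
    {"travel": [0, -0.066, -0.11], "delta_rot": [0, 0, 0], "claw": 0.0},
    {"travel": [0, -0.072, -0.12], "delta_rot": [0, 0, 0], "claw": 0.0},
    {"travel": [0, -0.078, -0.13], "delta_rot": [0, 0, 0], "claw": 0.0},
    {"travel": [0, -0.084, -0.14], "delta_rot": [0, 0, 0], "claw": 0.0},
    {"travel": [0, -0.09, -0.15], "delta_rot": [0, 0, 0], "claw": 0.0},
    {"travel": [0, -0.096, -0.16], "delta_rot": [0, 0, 0], "claw": 0.0},
    {"travel": [0, -0.1, -0.17], "delta_rot": [0, 0, 0], "claw": 0.0},
    {"travel": [0, -0.1, -0.17], "delta_rot": [0, 0, 0], "claw": 0.0},
    {"travel": [0, -0.1, -0.17], "delta_rot": [0, 0, 0], "claw": 0.0},
  ],
)

```text
t: 16.65
eef_pos: [0.5354, 0.0725, 0.0529]
tcp_rot: [0.534, 0.464, -0.534, 0.463]
force: [0.3, -0.9, 0.3]
width: 0.003
```

```bash
python3 - <<'E'
from h import *
go([.5221,.1037,.052],-8)
for n in("top","scene"):
    im=robot.grab_frame(n); x0,y0,x1,y1=(140,108,280,208) if n=="top" else (240,120,440,270)
    cv2.imwrite(f"pics/{n}10.png",cv2.resize(im[y0:y1,x0:x1,::-1],None,fx=3.8,fy=3.8,interpolation=cv2.INTER_CUBIC))
E
```

```text
t 16.65 pos [0.5354 0.0725 0.0529] w 0.003 F [ 0.3 -0.9  0.3] travel [0.0017, -0.0352, -0.058] rot [-0.0004, -0.0001, 0.0001]
```

View pics/scene10.png

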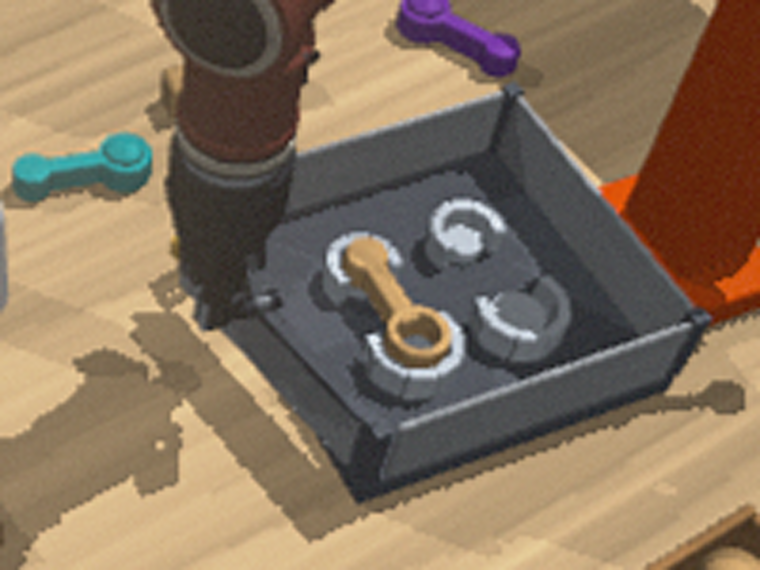

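View pics/top10.png

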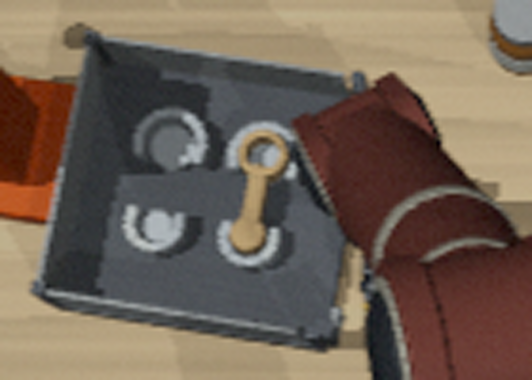

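The gate has swung most of the way (free end near (180,245), behind the fingers), with about 31 mm of finger travel left. I'm carrying on in smaller steps and watching the force.

Emit:
arm_command(
  plan=[
    {"travel": [0, -0.004, -0.006], "delta_rot": [0, 0, 0], "claw": 0.0},
    {"travel": [0, -0.008, -0.013], "delta_rot": [0, 0, 0], "claw": 0.0},
    {"travel": [0, -0.012, -0.02], "delta_rot": [0, 0, 0], "claw": 0.0},
    {"travel": [0, -0.016, -0.026], "delta_rot": [0, 0, 0], "claw": 0.0},
    {"travel": [0, -0.02, -0.032], "delta_rot": [0, 0, 0], "claw": 0.0},
    {"travel": [0, -0.024, -0.038], "delta_rot": [0, 0, 0], "claw": 0.0},
    {"travel": [0, -0.026, -0.042], "delta_rot": [0, 0, 0], "claw": 0.0},
    {"travel": [0, -0.026, -0.042], "delta_rot": [0, 0, 0], "claw": 0.0},
  ],
)

```text
t: 17.42
eef_pos: [0.5271, 0.0912, 0.0529]
tcp_rot: [-0.534, -0.461, 0.535, -0.464]
force: [3.0, -5.9, -0.4]
width: -0.002
```

Emit:
arm_command(
  plan=[
    {"travel": [0, -0.002, -0.004], "delta_rot": [0, 0, 0], "claw": 0.0},
    {"travel": [0, -0.004, -0.008], "delta_rot": [0, 0, 0], "claw": 0.0},
    {"travel": [0, -0.005, -0.012], "delta_rot": [0, 0, 0], "claw": 0.0},
    {"travel": [0, -0.006, -0.016], "delta_rot": [0, 0, 0], "claw": 0.0},
    {"travel": [0, -0.006, -0.016], "delta_rot": [0, 0, 0], "claw": 0.0},
  ],
)

```text
t: 17.83
eef_pos: [0.5271, 0.0951, 0.053]
tcp_rot: [-0.535, -0.458, 0.537, -0.465]
force: [5.5, -11.9, -1.1]
width: 0.0
```

Emit:
arm_command(
  plan=[
    {"travel": [0, 0, -0.004], "delta_rot": [0, 0, 0], "claw": 0.0},
    {"travel": [0, 0, -0.008], "delta_rot": [0, 0, 0], "claw": 0.0},
    {"travel": [0, 0, -0.01], "delta_rot": [0, 0, 0], "claw": 0.0},
    {"travel": [0, 0, -0.01], "delta_rot": [0, 0, 0], "claw": 0.0},
  ],
)

```text
t: 18.17
eef_pos: [0.5249, 0.107, 0.0529]
tcp_rot: [-0.535, -0.463, 0.535, -0.463]
force: [2.0, -5.3, -0.4]
width: 0.0
```

Emit:
arm_command(
  plan=[
    {"travel": [0, 0, -0.002], "delta_rot": [0, 0, 0], "claw": 0.0},
    {"travel": [0, 0, -0.004], "delta_rot": [0, 0, 0], "claw": 0.0},
    {"travel": [0, 0, -0.004], "delta_rot": [0, 0, 0], "claw": 0.0},
  ],
)

```text
t: 18.42
eef_pos: [0.525, 0.1069, 0.0529]
tcp_rot: [-0.533, -0.462, 0.536, -0.464]
force: [1.8, -6.8, 2.3]
width: -0.003
```

```bash
python3 - <<'E'
from h import *
o=robot.get_obs(); print(o['force'],o['eef_pos'])
im=robot.grab_frame("scene"); x0,y0,x1,y1=(240,140,440,270)
cv2.imwrite(f"pics/s11.png",cv2.resize(im[y0:y1,x0:x1,::-1],None,fx=3.8,fy=3.8,interpolation=cv2.INTER_CUBIC))
E
```

```text
[ 1.77369139 -6.82356357  2.31040755] [0.52495997 0.10690403 0.05292651]
```

View pics/s11.png

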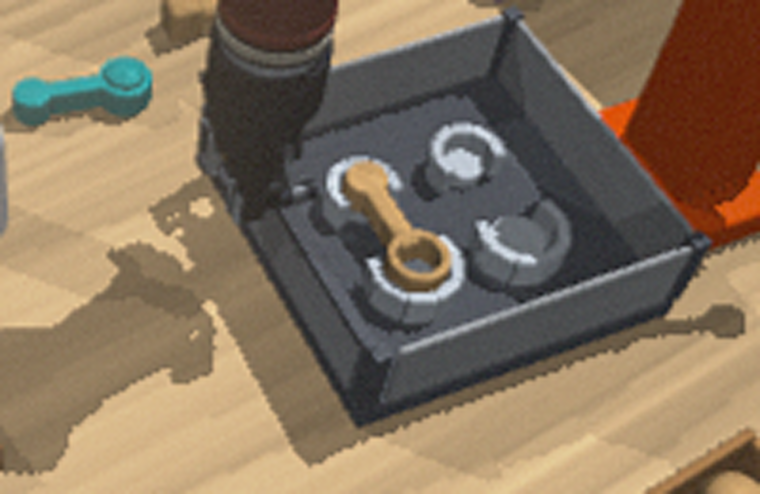

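The position now holds at 0.107 while the force rises. I'll press a little more to make sure this is the stop.

Emit:
arm_command(
  plan=[
    {"travel": [0, 0, -0.004], "delta_rot": [0, 0, 0], "claw": 0.0},
    {"travel": [0, 0, -0.008], "delta_rot": [0, 0, 0], "claw": 0.0},
    {"travel": [0, 0, -0.008], "delta_rot": [0, 0, 0], "claw": 0.0},
    {"travel": [0, 0, -0.008], "delta_rot": [0, 0, 0], "claw": 0.0},
  ],
)

```text
t: 18.8
eef_pos: [0.5249, 0.1069, 0.0529]
tcp_rot: [-0.532, -0.46, 0.538, -0.464]
force: [0.5, -12.2, 5.7]
width: 0.001
```

It's firmly on the stop: 12 N and no movement. I'm backing off straight out, then up and away.

Emit:
arm_command(
  plan=[
    {"travel": [0, 0, 0.01], "delta_rot": [0, 0, 0], "claw": 0.0},
    {"travel": [0, 0, 0.03], "delta_rot": [0, 0, 0], "claw": 0.0},
    {"travel": [0, 0, 0.06], "delta_rot": [0, 0, 0], "claw": 0.0},
    {"travel": [0, 0, 0.1], "delta_rot": [0, 0, 0], "claw": 0.0},
    {"travel": [0, 0, 0.14], "delta_rot": [0, 0, 0], "claw": 0.0},
    {"travel": [0, 0, 0.16], "delta_rot": [0, 0, 0], "claw": 0.0},
    {"travel": [-0.06, 0, 0.16], "delta_rot": [0, 0, 0], "claw": 0.0},
    {"travel": [-0.13, 0, 0.16], "delta_rot": [0, 0, 0], "claw": 0.0},
    {"travel": [-0.21, 0, 0.16], "delta_rot": [0, 0, 0], "claw": 0.0},
    {"travel": [-0.29, 0, 0.16], "delta_rot": [0, 0, 0], "claw": 0.0},
    {"travel": [-0.37, 0, 0.16], "delta_rot": [0, 0, 0], "claw": 0.0},
    {"travel": [-0.45, 0, 0.16], "delta_rot": [0, 0, 0], "claw": 0.0},
    {"travel": [-0.52, 0, 0.18], "delta_rot": [0, 0, 0], "claw": 0.0},
    {"travel": [-0.52, 0, 0.25], "delta_rot": [0, 0, 0], "claw": 0.0},
    {"travel": [-0.52, 0, 0.33], "delta_rot": [0, 0, 0], "claw": 0.0},
    {"travel": [-0.52, 0, 0.41], "delta_rot": [0, 0, 0], "claw": 0.0},
    {"travel": [-0.52, 0, 0.48], "delta_rot": [0, 0, 0], "claw": 0.0},
    {"travel": [-0.52, 0, 0.52], "delta_rot": [0, 0, 0], "claw": 0.0},
    {"travel": [-0.52, 0, 0.52], "delta_rot": [0, 0, 0], "claw": 0.0},
  ],
)

```text
t: 20.38
eef_pos: [0.4873, -0.149, 0.3123]
tcp_rot: [-0.535, -0.461, 0.537, -0.461]
force: [0.1, -0.1, -0.4]
width: -0.001
```

```bash
python3 - <<'E'
from h import *
o=robot.get_obs(); print(o['t'],o['force'],o['eef_pos'])
for n in("top","scene"):
    im=robot.grab_frame(n); cv2.imwrite(f"pics/{n}12.png",im[:,:,::-1])
    x0,y0,x1,y1=(140,108,280,208) if n=="top" else (240,140,440,270)
    cv2.imwrite(f"pics/{n}12c.png",cv2.resize(im[y0:y1,x0:x1,::-1],None,fx=4,fy=4,interpolation=cv2.INTER_CUBIC))
E
```

```text
20.3833 [ 0.12205807 -0.08787657 -0.42952441] [ 0.48725482 -0.1490496   0.31226775]
```

View pics/scene12c.png

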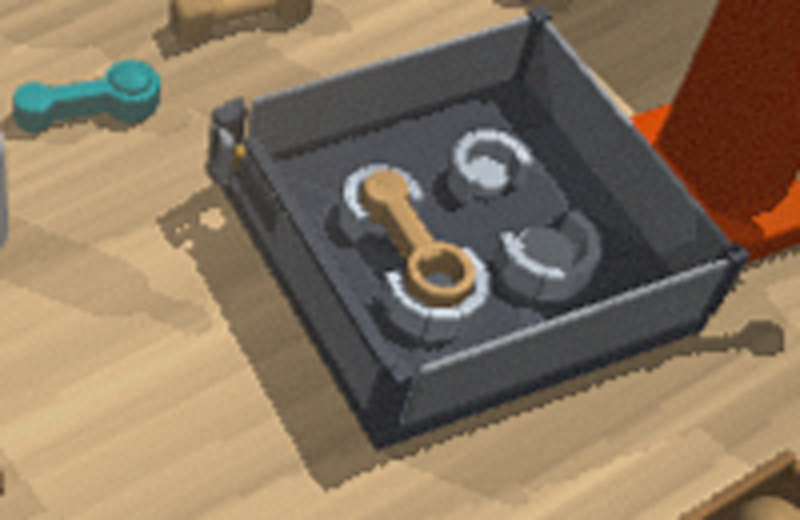

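View pics/scene12.png

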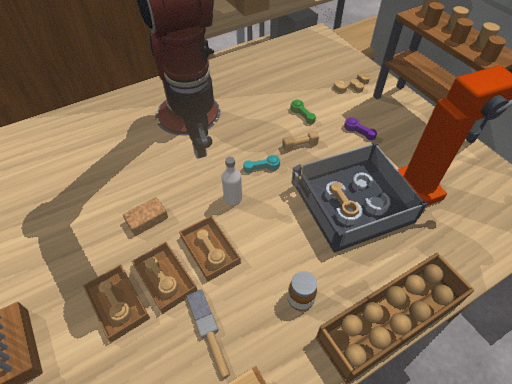

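View pics/top12.png

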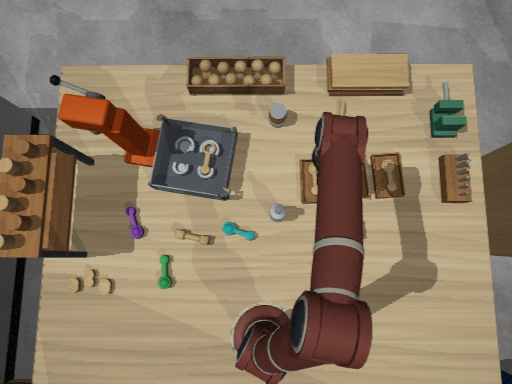

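```bash
python3 - <<'E'
import cv2
a=cv2.imread("pics/scene12.png")[155:200,285:345]; b=cv2.imread("pics/top12.png")[110:205,145:245]
cv2.imwrite("pics/z1.png",cv2.resize(a,None,fx=11,fy=11,interpolation=cv2.INTER_CUBIC)); cv2.imwrite("pics/z2.png",cv2.resize(b,None,fx=6,fy=6,interpolation=cv2.INTER_CUBIC))
E
```

```text
(no output)
```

View pics/z1.png

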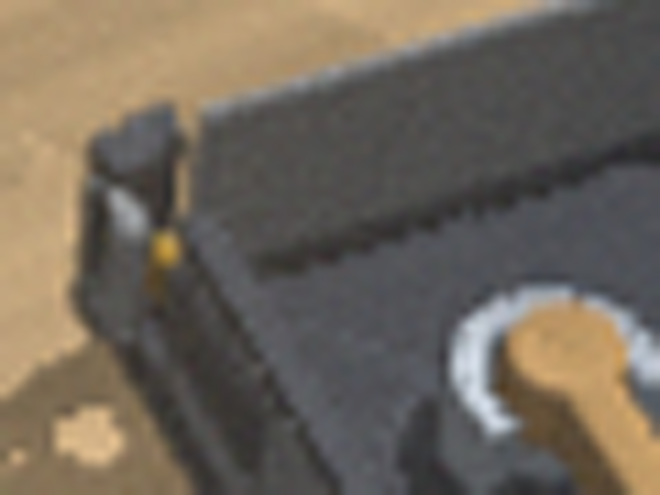

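View pics/z2.png

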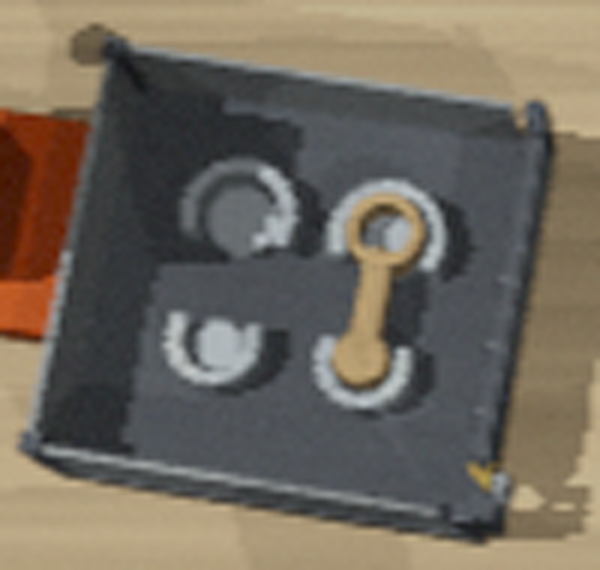

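The top view shows the brass tongue extended at (482,472), on the inner side of the bright strike pin at (502,487), and the gate lies flush. Everything else is where it was, so I'm handing in.

```bash
python3 - <<'E'
from bench import robot
print(robot.job_done()); print(robot.get_obs()['t'])
E
```

```text
the job is handed in; nothing more can be done
None
the job is handed in; nothing more can be done
```

The finished figure is in the middle of the empty tray, and the guard gate is latched shut. I handed the job in at about 20.5 s of the 61 s allowed.

- **Figure:** I lifted the capped figure out of nest_a by its neck and set it down with a light 5.7 N touch before opening the jaws. The picture after release shows it flat, cap up and centred. The tray position differed by about 2 mm between the two views, so I used a point in between.
- **Gate:** I pushed it with closed fingers, peaking at about 13 N against the strike. The force then dropped as the gate jumped about 12 mm onto its stop. The stop came about 3 mm beyond my estimate, and pressing at 12 N moved it no further.
- **Last checks:** After I backed off, the gate stayed flush and the brass tongue was out on the inner side of the strike pin. The blank was still in its nest and everything else looked in place. In the last top view the arm hid part of the trays, so I checked those in the scene view. The arm was touching nothing.

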